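# Pin the spacer to the fence and bring it into the jig's corner

### The job

With the fingertips, push the round aluminium spacer more or less straight across the gluing jig up against the long fence, then drag it along the fence, keeping it against the fence all the way, until it is home in the corner against the end stop as well. Only push it: do not grip, lift or tip it, and leave the other things on the jig and the counter where they are. Finish while holding it there, a fingertip still pressing it into the corner so that it bears on both the fence and the end stop, ready to be glued.

Things in the scene. Friction and masses are not known exactly. Their poses are not given: they have to be found in the camera images.
- spacer: Round aluminium spacer, a plain disc 44 mm in diameter and 18 mm thick with a 13 mm hole down its middle, about 70 g, lying flat and loose on the jig's board; it slides easily (friction about 0.3). The only round part on the jig. Origin at the centre of its underside, z up.
- jig: Gluing jig, fixed to the counter: a dark film-faced plywood board 200 mm (its x) by 340 mm (its y), its smooth top 22 mm above the counter. Origin on the counter under the board's centre; its yaw differs from run to run by up to 20 degrees. Its x axis points across the board towards the fence, its y axis along the fence, away from the end stop.
- fence: Long fence: aluminium angle screwed to the far side of the board, 320 mm long, upright leg 5 mm thick and 22 mm high above the board (4 mm higher than the spacer). Its flat working face looks to the jig's -x and lies at jig x = +60 mm; behind it is a foot 30 mm wide with screws. The origin and axes of this entry are those of the jig.
- end_stop: End stop: a shorter piece of the same angle at right angles to the fence, near the right-hand end of the board (seen from the robot). Its flat working face looks to the jig's +y and lies at jig y = -120 mm, from jig x = -35 mm to +57 mm, 22 mm high above the board. The origin and axes of this entry are those of the jig.
- seat (a point): The corner: the point on the board's top (22 mm above the counter) where the centre of the spacer's underside lies when the spacer touches both the fence and the end stop; at jig x = +38 mm, y = -98 mm. Axes as the jig's.
- block: Square aluminium block 30 x 30 mm, 18 mm high, loose on the front strip of the jig's board (the side away from the fence), near the end stop's end. Leave alone. Origin at the centre of its underside.
- hex_standoff: Hexagonal aluminium standoff, 22 mm across flats, 30 mm high, standing loose on the front strip of the board. Leave alone. Origin at the centre of its underside.
- glue_gun: Yellow plastic glue gun with a black press button, lying on its side on the counter left of the jig, about 36 mm high and 170 mm long. Leave alone. Origin under the middle of its barrel.
- pliers: Chrome pliers with black grips, lying on the counter left of the glue gun, about 165 mm long, 11 mm high. Leave alone. Origin under the pivot.
- long_nose: Chrome long-nose pliers with black grips, lying on the counter right of the jig, about 180 mm long, 11 mm high. Leave alone. Origin under the pivot.
- tin: Round aluminium tin with lid, 86 mm in diameter, 30 mm high, on the counter to the left, nearer the robot. Leave alone. Origin at the centre of its underside.
- ashtray: White ceramic ashtray holding screws, 116 mm in diameter, 30 mm high, on the counter right of the long-nose pliers. Leave alone. Origin at the centre of its underside.
- caddy: Clear acrylic caddy 110 x 150 mm, 80 mm high, with glue sticks and pencils standing up to 140 mm, on the counter to the right, nearer the robot. Leave alone. Origin at the centre of its underside.
Things that resemble listed ones, but are neither listed nor needed, are in the scene too. Leave any black or turquoise look-alike of the spacer alone.

How it is judged:
By the outcome, as a careful person would: the job done as asked, in the order asked, and still so for the second after the job is handed in, while the arm keeps its last pose, push and grip.
It also fails if it takes over 45 s, if anything falls off the work surface, if the arm or the gripper's body presses on something with over 40 N, if the wrist force passes 120 N, or if a joint passes its speed limit or range.

### The arm

A 6-joint arm with a two-finger parallel gripper is mounted at the origin on the work surface. World frame = base frame: x ahead of the robot, y to its left, z up, the work surface at z = 0. Lengths are in mm, angles in rad, forces in N, time in s.
With the tool pointing down it reaches from about 350 to 775 mm from the base axis. Payload 7.3 kg.
Tool frame: the origin (TCP) lies midway between the tips of the shut fingers; the grasp point (between the pads) lies 19 mm behind it (bot.tcp_to_grasp is the distance from the TCP to the grasp point, in mm); z points along the fingers, y is the line along which they close (so a half turn about z gives the same grasp; the last joint's range is limited). The gripper opens to 92 mm and grips with 3 to 60 N. Pads are 19 mm wide; open, the fingers measure 130 mm over their backs; the gripper's body (75 mm by 190 mm) begins 47 mm behind the grasp point.
Start: joints at [-1.473, 0.342, 1.524, -0, 1.275, -0.146], TCP at [126.752, -509.489, 226.741] pointing down, gripper open.
Joint ranges: [-2.53, 2.53], [-0.77, 2.02], [0.04, 2.7], [-1, 4.14], [0.28, 2.66], [-3.11, 3.11]. Speed limits (rad/s): [2.57, 2.57, 3.14, 3.14, 3.14, 3.14].

### API

Orientations are given as [roll, pitch, yaw] about the fixed x, y, z axes, in that order (R = Rz(yaw) Ry(pitch) Rx(roll)).
In Python, from plant import bot, viewer gives the robot as it stands. The module is installed in compiled form; this text tells all that it offers.
- The arm moves only by the shell command python3 -m handwheel 'ROWS'. ROWS is text: rows parted by semicolons, each of 7 numbers parted by spaces: the shift along the tool's x, y, z scaled (see below), then the turn, a rotation vector about the tool's x, y, z scaled (see below), then the opening, from -1 (shut) to 1 (fully open), so that 0 is half open. In form: tx ty tz rx ry rz gripper; .... A call has 1 to 8 rows; each row is the pose to reach, as a shift and turn from the pose commanded when the call began, along the tool's axes at that moment, turning the shorter way round; what a row does not reach only later rows make up. The controller multiplies each number of a shift by 10 cm and each number of a turn by pi rad. A row lasts 1/12 s, in which the tool goes at most 41.7 mm and 7.16 degrees, less where a joint would pass 70% of its speed; a pose out of reach is approached as far as the arm can. A call with a number of a shift or a turn outside -1 to 1 is refused whole. A call with a gripper value outside its range is refused whole. The fingers move at their own pace and stop on an object; the grip force is fixed at half the most. Time passes only in rows, so rows that repeat a pose let the fingers close. It gives the time, the measured TCP pose, the force, the opening and the grip force at its end, in the units of the state.
- bot.get_obs(): the state, without advancing time (a new reading comes with each control period).
- viewer.capture(name): name is "side" or "top" or "wrist"; returns a dict with "frame" (420x560x3 uint8, red, green, blue), "fov_y" (degrees; the focal length in pixels is half the picture's height over the tangent of half this angle, whatever the lens; pixels are square), "cx", "cy" (the principal point, pixels), "T" (4x4, takes a point from camera to world coordinates). Camera axes: x right, y down, z forward; pixel columns grow to the right and rows downward; lengths in mm; the calibration is good to about 2 mm. The wrist camera is an equidistant fisheye: a pixel r from the principal point sees the ray r / f radians off the axis. A picture is of the moment at which its call begins. There is no depth.
- bot.close_job(): hands the job in; it is judged then, once.
Trained networks look in a picture, given as the dict that the camera call returned (one of the last four; its "shot" number tells which), for a name from the list of things; names that differ only in an ending like _2 or _b are one class to them, and where a whole thing is asked for, a point or a joint stands for the part that bears it (a point fixed in the world has none). Each returns a list of dicts, best first, with "score" (0 to 1); they miss things now and then, are a little off and sometimes report something else, mostly with a low value. They report only what shows in the picture. A call takes as long as a camera call. They do not tell look-alikes from the thing itself.
- viewer.recognise(target, picture): "centre" ([column, row] in pixels, amid what is visible of it).
- viewer.cut_out(target, picture): "pixels" (420x560 bool, what is visible of it) and "centre" ([column, row] in pixels, amid what is visible of it).
The state is a dict: "time": time; "joint_positions": joint angles; "dq": joint speeds; "tau": joint torques, N m; "tool_pos": TCP position; "tcp_rot": TCP orientation; "contact_force": force on the tool from outside, world axes, zero at the start; "moment": the same for the moment, N m; "grip_width": finger opening in mm; "finger_force": force on a finger pad.
Only numpy, scipy, OpenCV 4.12 (cv2) and the standard library are available. Lean on these libraries where they do the work, as an engineer would, in place of code of your own. Each camera call takes 0.05 s, during which the arm holds its last target. There are 200 camera calls.

## Working session

There is one attempt and no reset: what is moved stays moved. The work goes in short steps, Python scripts to look and compute and a shell command to move; the robot and the scene stay as the last step left them, time stands still between calls to the robot, and variables do not carry over. Pictures are saved under pics/ and viewed, at most 10 in all, crops included, and the job is handed in when it is done.

```bash
mkdir -p pics
cat > h.py <<'E'
import numpy as np, cv2
from plant import bot, viewer
def shot(cam,name=None):
    p=viewer.capture(cam)
    if name: cv2.imwrite(f'pics/{name}.png',p['frame'][:,:,::-1])
    return p
def ray(p,uv):
    f=p['frame'].shape[0]/2/np.tan(np.radians(p['fov_y']/2))
    return f
def w(p,uv,z):
    f=ray(p,0); d=np.array([(uv[0]-p['cx'])/f,(uv[1]-p['cy'])/f,1.])
    T=np.array(p['T']); d=T[:3,:3]@d; o=T[:3,3]
    return o+d*(z-o[2])/d[2]
def px(p,X):
    f=ray(p,0);T=np.array(p['T']);c=T[:3,:3].T@(np.array(X)-T[:3,3])
    return [f*c[0]/c[2]+p['cx'],f*c[1]/c[2]+p['cy']]
E
python3 - <<'E'
from h import *
p=shot('top','top1');s=shot('side','side1')
print(p['T'],p['fov_y'],p['cx'],p['cy'],s['T'])
for n,z in [('spacer',40),('block',40),('hex_standoff',52),('jig',22),('fence',44),('end_stop',44)]:
    for r in viewer.recognise(n,p)[:4]: print(n,r['score'],r['centre'],w(p,r['centre'],z).round(1))
print(bot.get_obs())
E
```

```text
[[-4.66893120e-03 -9.97048923e-01  7.66266718e-02  4.42914990e+02]
 [-9.99836959e-01  3.31787237e-03 -1.77495495e-02  1.86828995e+01]
 [ 1.74429317e-02 -7.66970499e-02 -9.96901854e-01  1.25269223e+03]
 [ 0.00000000e+00  0.00000000e+00  0.00000000e+00  1.00000000e+00]] 47.348097693676486 276.41883524691565 203.70849946644134 [[ 9.98710314e-01 -3.03524521e-02  4.06993513e-02  4.65011983e+02]
 [-5.04434026e-02 -5.02267417e-01  8.63239772e-01 -1.09297143e+03]
 [-5.75948582e-03 -8.64179478e-01 -5.03150731e-01  7.01824977e+02]
 [ 0.00000000e+00  0.00000000e+00  0.00000000e+00  1.00000000e+00]]
spacer 0.73 [210.1, 155.0] [661.4 165.9  40. ]
spacer 0.67 [315.0, 244.1] [433.4 -99.9  40. ]
spacer 0.63 [284.7, 181.5] [592.8 -24.3  40. ]
spacer 0.62 [405.2, 193.8] [ 560.4 -332.2   40. ]
block 0.53 [344.1, 213.4] [ 510.8 -174.9   40. ]
hex_standoff 0.63 [312.5, 205.7] [529.9 -93.5  52. ]
jig 0.61 [300.6, 175.8] [609.8 -66.2  22. ]
fence 0.71 [145.1, 204.0] [536.2 328.   44. ]
fence 0.59 [305.8, 145.0] [686.2 -78.7  44. ]
fence 0.37 [303.0, 175.7] [607.1 -70.8  44. ]
fence 0.19 [79.2, 210.5] [520.4 492.4  44. ]
end_stop 0.74 [353.8, 176.8] [ 604.  -200.5   44. ]
end_stop 0.16 [304.0, 175.1] [608.6 -73.4  44. ]
{'time': 0.4, 'joint_positions': array([-1.47299593e+00,  3.42161352e-01,  1.52421512e+00,  3.42191125e-05,
        1.27543434e+00, -1.46014997e-01]), 'dq': array([-0.00019362, -0.00096917, -0.00133006, -0.00187032, -0.00098977,
        0.00061673]), 'tau': array([-1.31855631e-03, -4.30714881e+01, -2.44196999e+01,  7.16837961e-02,
        5.02141903e-02, -4.71073702e-05]), 'tool_pos': array([ 126.75850089, -509.42269107,  226.61645675]), 'tcp_rot': array([-3.14138158e+00, -6.41277297e-05,  2.43805419e-01]), 'contact_force': array([-0.36832134,  0.99700155, -1.05633126]), 'moment': array([ 0.01934445, -0.02742255,  0.02595405]), 'finger_force': 0.0, 'grip_width': 92.10524389968712}
```

Run:
```python
import cv2
a=cv2.imread('pics/top1.png')[120:260,220:420]
cv2.imwrite('pics/crop1.png',cv2.resize(a,(800,560),interpolation=cv2.INTER_CUBIC))
```

```text
(no output)
```

View pics/crop1.png

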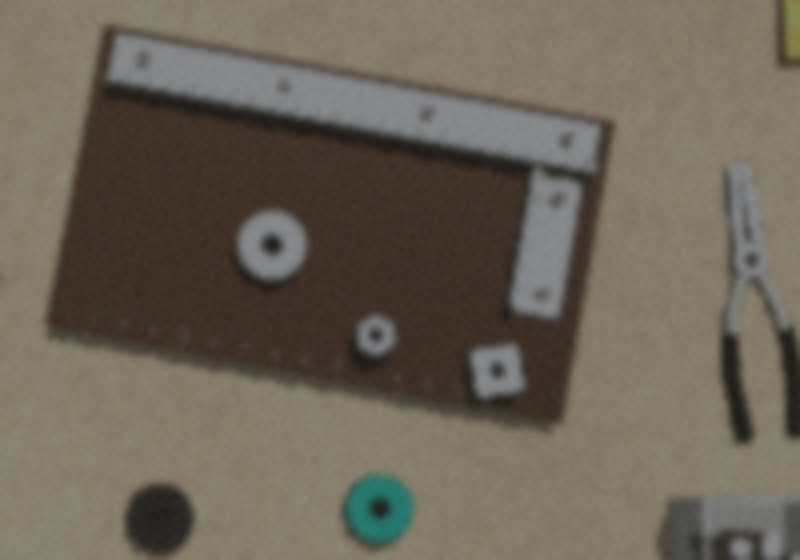

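View pics/side1.png

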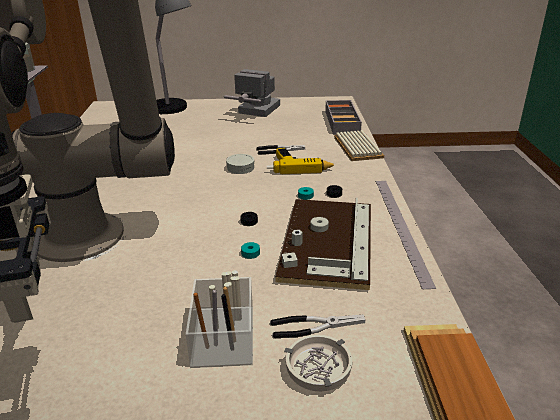

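The crop shows the spacer at about pixel (288,181), and the board corners at about (247,127), (373,150), (359.5,226) and (232.5,204). The standoff (314,204) and block (344,212) sit on the front strip.

```bash
cat >> h.py <<'E'
def spacer(p,g,z=40,R=16):
    gr=cv2.cvtColor(p['frame'],cv2.COLOR_RGB2GRAY); m=np.zeros_like(gr); cv2.circle(m,(int(g[0]),int(g[1])),R,255,-1)
    t,_=cv2.threshold(gr[m>0],0,255,cv2.THRESH_OTSU)
    b=((gr>t)&(m>0)).astype(np.uint8)
    c=max(cv2.findContours(b,cv2.RETR_EXTERNAL,cv2.CHAIN_APPROX_NONE)[0],key=cv2.contourArea)
    (x,y),r=cv2.minEnclosingCircle(c); M=cv2.moments(c); uv=[M['m10']/M['m00'],M['m01']/M['m00']]
    return uv,r,w(p,uv,z)
E
python3 - <<'E'
from h import *
p=shot('top')
print(spacer(p,(288,181),R=14))
C=[(107,28),(612,122),(558,423),(50,335)]
W=np.array([w(p,(220+(a-1.5)/4,120+(b-1.5)/4),22)[:2] for a,b in C])
J=np.array([(100,170),(100,-170),(-100,-170),(-100,170)],float)
H=(J-J.mean(0)).T@(W-W.mean(0)); th=np.arctan2(H[0,1]-H[1,0],H[0,0]+H[1,1])
R=np.array([[np.cos(th),-np.sin(th)],[np.sin(th),np.cos(th)]]); c=W.mean(0)
print(W,c,th,W-(J@R.T+c))
# fence top edge (z44) and stop face edge
for n,a,b in [('fenceL',108,85),('fenceR',530,166),('stop',530,180),('stopbot',511,305)]:
    X=w(p,(220+(a-1.5)/4,120+(b-1.5)/4),44)[:2]; print(n,R.T@(X-c))
s=spacer(p,(288,181),R=14)[2][:2]; print('spacer jig',R.T@(s-c))
for n,a,b,z in [('hex',376,333,52),('block',498,371,40)]:
    X=w(p,(220+(a-1.5)/4,120+(b-1.5)/4),z)[:2]; print(n,X,R.T@(X-c))
E
```

```text
([287.6544417277913, 180.69926650366747], 8.628400802612305, array([594.88269157, -31.84022996,  40.        ]))
[[ 739.30447802   74.1591322 ]
 [ 676.88730951 -254.92255754]
 [ 480.82141624 -216.06608057]
 [ 538.75200888  110.76697667]] [608.94130316 -71.51563231] -0.1831850022612445 [[ 1.0687507  -3.26465902]
 [ 0.58673171  1.96493919]
 [ 1.17453723  4.38897527]
 [-2.83001964 -3.08925544]]
fenceL [ 60.38821081 157.67867292]
fenceR [  57.63558122 -116.80907724]
stop [  48.73067783 -118.30428327]
stopbot [ -32.50077882 -119.669897  ]
spacer jig [-21.0507486   36.45062544]
hex [536.99931727 -96.41521177] [-66.20252583 -37.58808274]
block [ 513.45663803 -174.96880544] [ -75.04180481 -119.11594284]
```

The jig fit agrees with the given sizes: the fence face comes out at jig x≈59 and the stop face at jig y≈-119. Next I move above the front of the spacer with the fingers shut and z kept high.

```bash
A='x'; 
python3 -m handwheel '1 -0.7 0 0 0 0 -1;1 -0.7 0 0 0 0 -1;1 -0.7 0 0 0 0 -1;1 -0.7 0 0 0 0 -1' && python3 -m handwheel '1 -0.7 0 0 0 0 -1;1 -0.7 0 0 0 0 -1;1 -0.7 0 0 0 0 -1;1 -0.7 0 0 0 0 -1' && python3 -m handwheel '1 -0.7 0 0 0 0 -1;1 -0.7 0 0 0 0 -1;1 -0.7 0 0 0 0 -1;1 -0.7 0 0 0 0 -1'
```

```text
time: 0.78
tool_pos: [210.0, -412.6, 226.8]
tcp_rot: [-3.139, -0.002, 0.248]
contact_force: [0.7, -0.5, 0.6]
grip_width: 69.7
finger_force: 0.0
time: 1.12
tool_pos: [290.1, -320.8, 226.9]
tcp_rot: [-3.14, -0.002, 0.249]
contact_force: [-0.4, -0.4, -0.2]
grip_width: 42.9
finger_force: 0.0
time: 1.45
tool_pos: [370.3, -229.0, 226.9]
tcp_rot: [-3.141, -0.002, 0.249]
contact_force: [-1.6, 0.6, 0.2]
grip_width: 16.5
finger_force: 0.0
```

```bash
python3 -m handwheel '1 -0.7 0 0 0 0 -1;1 -0.7 0 0 0 0 -1;1 -0.7 0 0 0 0 -1;1 -0.7 0 0 0 0 -1' && python3 -m handwheel '1 -0.7 0 0 0 0 -1;1 -0.7 0 0 0 0 -1;1 -0.7 0 0 0 0 -1;1 -0.7 0 0 0 0 -1' && python3 -m handwheel '0.29 -0.19 0 0 0 0.137 -1;0.29 -0.19 0 0 0 0.137 -1;0.29 -0.19 0 0 0 0.137 -1;0.29 -0.19 0 0 0 0.137 -1;0.29 -0.19 0 0 0 0.137 -1'
python3 - <<'E'
from h import *
p=shot('wrist','wr1')
E
```

```text
time: 1.78
tool_pos: [450.5, -137.4, 226.8]
tcp_rot: [-3.141, -0.002, 0.249]
contact_force: [-1.3, -0.4, -0.2]
grip_width: 0.7
finger_force: 0.0
time: 2.12
tool_pos: [530.7, -45.4, 226.5]
tcp_rot: [-3.141, -0.002, 0.248]
contact_force: [-1.4, -0.1, 0.5]
grip_width: 0.4
finger_force: 0.0
time: 2.53
tool_pos: [551.0, -24.6, 226.5]
tcp_rot: [3.141, 0.0, -0.189]
contact_force: [0.1, 0.6, 0.2]
grip_width: 0.3
finger_force: 0.0
```

View pics/wr1.png

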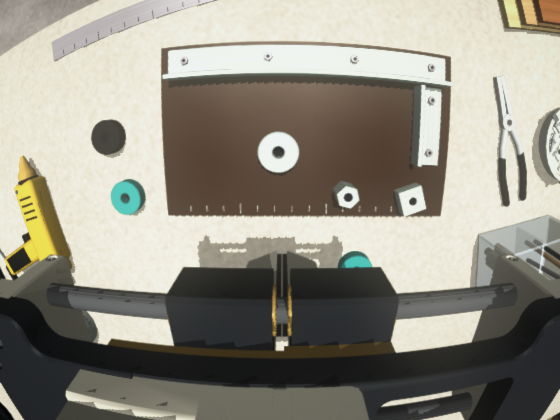

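The wrist view shows the spacer at (278,152), the fence edge along rows 78–84 and the end stop's face at about column 415. The standoff (347,195) and block (411,201) are clear of the path.

```bash
cat >> h.py <<'E'
def wf(p,uv,z):
    f=ray(p,0); a=np.array([uv[0]-p['cx'],uv[1]-p['cy']]); r=np.hypot(*a); t=r/f
    d=np.array([*(a/r*np.sin(t)),np.cos(t)]);T=np.array(p['T']); d=T[:3,:3]@d;o=T[:3,3]
    return o+d*(z-o[2])/d[2]
def pxf(p,X):
    T=np.array(p['T']);c=T[:3,:3].T@(np.array(X,float)-T[:3,3]);h=np.hypot(c[0],c[1]);r=ray(p,0)*np.arctan2(h,c[2])
    return np.array([p['cx']+c[0]/h*r,p['cy']+c[1]/h*r])
def jig(c,th,J,z):
    return [c[0]+J[0]*np.cos(th)-J[1]*np.sin(th),c[1]+J[0]*np.sin(th)+J[1]*np.cos(th),z]
E
python3 - <<'E'
from h import *
p=shot('wrist')
uv=[278,152]
s=wf(p,uv,40); print('sp',s)
im=p['frame'][:,:,::-1].copy()
# refine corners: fit pose minimising corner reproj of typed board corners
from scipy.optimize import least_squares
obs=[((-100,170,22),(168,215)),((-100,-170,22),(441,215)),((100,170,22),(163,49)),((100,-170,22),(452,58))]
def f(q): return np.concatenate([pxf(p,jig(q[:2],q[2],J,J[2]))-o for J,o in obs])
r=least_squares(f,[609,-71.5,-.187]);print(r.x,f(r.x).round(1))
c,th=r.x[:2],r.x[2]
R=np.array([[np.cos(th),-np.sin(th)],[np.sin(th),np.cos(th)]])
print('spacer jig',R.T@(s[:2]-c),'tcp jig',R.T@(bot.get_obs()['tool_pos'][:2]-c))
D=lambda pts,col:cv2.polylines(im,[np.array([pxf(p,jig(c,th,J,J[2])) for J in pts]).round().astype(int)],True,col,1)
D([(60,y,44) for y in np.linspace(-155,155,20)]+[(60,y,44) for y in np.linspace(155,-155,20)],(0,0,255))
D([(-35,-120,44),(57,-120,44)],(0,255,0))
D([(-100,-170,22),(100,-170,22),(100,170,22),(-100,170,22)],(255,0,0))
t=pxf(p,bot.get_obs()['tool_pos']); cv2.circle(im,tuple(int(v) for v in t),3,(255,0,255),1)
a=im[30:310,130:470]; cv2.imwrite('pics/ov.png',cv2.resize(a,None,fx=2.1,fy=2.1,interpolation=cv2.INTER_CUBIC))
E
```

```text
sp [593.66825654 -27.69461453  40.        ]
[ 6.09609740e+02 -6.86837570e+01 -1.90335674e-01] [ 1.2  0.3 -0.3  1.3 -0.5 -0.9 -0.5 -0.7]
spacer jig [-23.4082678   37.23296507] tcp jig [-65.95805205  32.26535311]
```

View pics/ov.png

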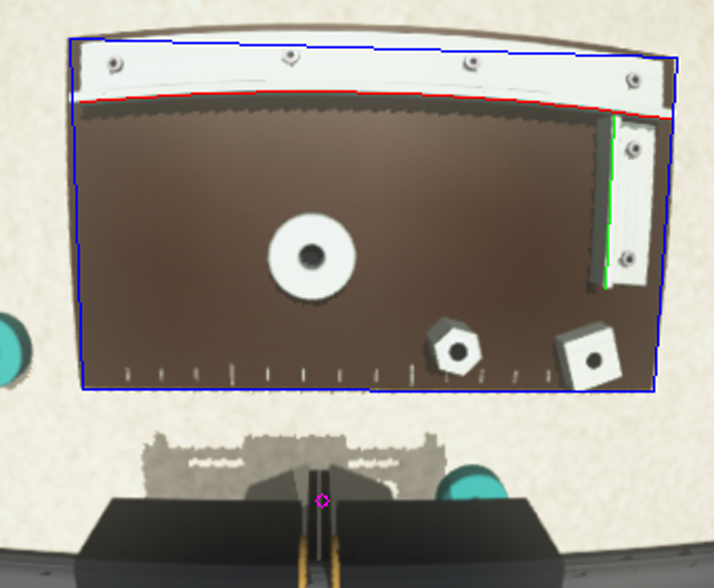

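The overlay matches the fence and stop to about 1 mm. I'll open the fingers to about 24 mm so their tips cradle the disc without gripping it, then descend behind it.

```bash
python3 -m handwheel '0 -0.05 1 0 0 0 -0.48;0 -0.05 1 0 0 0 -0.48;0 -0.05 1 0 0 0 -0.48;0 -0.05 1 0 0 0 -0.48' && python3 -m handwheel '0 0 0.4 0 0 0 -0.48;0 0 0.7 0 0 0 -0.48;0 0 0.9 0 0 0 -0.48;0 0 0.99 0 0 0 -0.48;0 0 0.99 0 0 0 -0.48;0 0 0.99 0 0 0 -0.48'
python3 - <<'E'
from h import *
p=shot('wrist','wr2')
c=np.array([609.6,-68.7]);th=-.190
o=bot.get_obs();d=o['tool_pos'][:2]-c;print(o['tool_pos'],d@[np.cos(th),np.sin(th)],d@[-np.sin(th),np.cos(th)],o['contact_force'])
E
```

```text
time: 2.97
tool_pos: [549.0, -18.7, 122.4]
tcp_rot: [3.141, 0.009, -0.185]
contact_force: [-1.1, 0.4, 0.4]
grip_width: 21.2
finger_force: 0.0
time: 3.47
tool_pos: [553.1, -19.2, 29.1]
tcp_rot: [3.141, -0.002, -0.186]
contact_force: [0.6, -0.5, 1.2]
grip_width: 24.0
finger_force: 0.0
[553.46519425 -19.21453186  29.62982912] -64.47038781066814 37.99338191130233 [-0.47365691  0.67869652  0.45516999]
```

View pics/wr2.png

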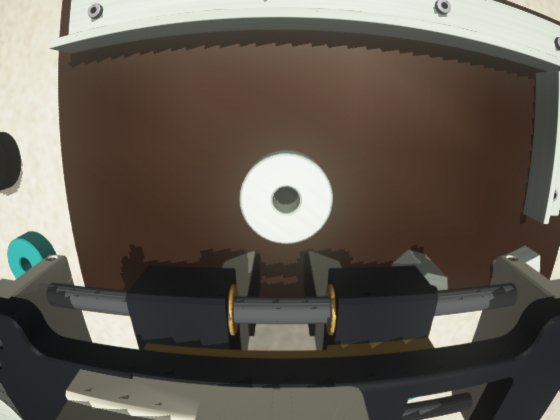

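```bash
python3 -m handwheel '0.08 0 0 0 0 0 -0.48;0.16 0 0 0 0 0 -0.48;0.22 0 0 0 0 0 -0.48;0.28 0 0 0 0 0 -0.48;0.34 0 0 0 0 0 -0.48;0.4 0 0 0 0 0 -0.48;0.46 0 0 0 0 0 -0.48;0.52 0 0 0 0 0 -0.48' && python3 -m handwheel '0.05 0 0 0 0 0 -0.48;0.1 0 0 0 0 0 -0.48;0.14 0 0 0 0 0 -0.48;0.18 0 0 0 0 0 -0.48;0.2 0 0 0 0 0 -0.48;0.21 0 0 0 0 0 -0.48;0.21 0 0 0 0 0 -0.48'
python3 - <<'E'
from h import *
p=shot('wrist','wr3')
c=np.array([609.6,-68.7]);th=-.190
o=bot.get_obs();d=o['tool_pos'][:2]-c;print(o['tool_pos'],d@[np.cos(th),np.sin(th)],d@[-np.sin(th),np.cos(th)],o['contact_force'])
E
```

```text
time: 4.18
tool_pos: [603.6, -28.6, 27.6]
tcp_rot: [3.142, 0.0, -0.187]
contact_force: [-0.4, 0.7, 0.7]
grip_width: 24.1
finger_force: 0.2
time: 4.77
tool_pos: [623.8, -32.4, 27.7]
tcp_rot: [3.141, -0.0, -0.187]
contact_force: [-0.0, 0.2, -0.7]
grip_width: 23.8
finger_force: 0.0
[623.61901293 -32.32055774  27.63651397] 6.896148806187375 38.37238166146453 [-0.67349122  0.16259257  0.57937357]
```

View pics/wr3.png

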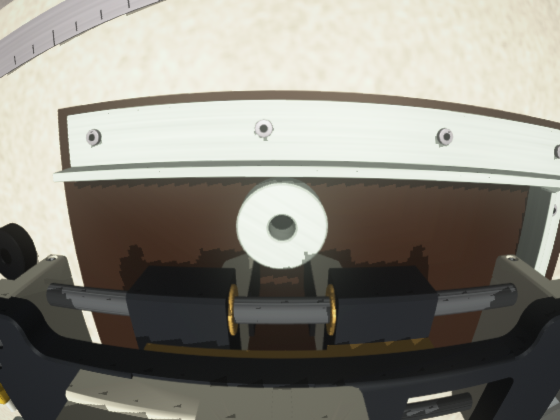

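The disc is cradled, with its far rim (282,181) only a few mm from the fence. I'll press the last bit gently and watch the force.

```bash
python3 -m handwheel '0.015 0 0 0 0 0 -0.48;0.03 0 0 0 0 0 -0.48;0.03 0 0 0 0 0 -0.48' && python3 -m handwheel '0.01 0 0 0 0 0 -0.48;0.01 0 0 0 0 0 -0.48;0.01 0 0 0 0 0 -0.48' && python3 -m handwheel '0.01 0 0 0 0 0 -0.48;0.01 0 0 0 0 0 -0.48;0.01 0 0 0 0 0 -0.48'
```

```text
time: 5.07
tool_pos: [626.9, -33.0, 27.8]
tcp_rot: [3.142, -0.0, -0.187]
contact_force: [0.8, -0.2, -0.7]
grip_width: 23.7
finger_force: 0.0
time: 5.32
tool_pos: [627.6, -33.1, 27.7]
tcp_rot: [3.141, 0.0, -0.187]
contact_force: [-0.4, -0.4, 0.8]
grip_width: 23.8
finger_force: 0.2
time: 5.57
tool_pos: [628.0, -33.1, 27.6]
tcp_rot: [3.141, 0.002, -0.187]
contact_force: [-3.6, 1.3, 1.3]
grip_width: 23.9
finger_force: 1.9
```

The spacer is against the fence at 3.6 N. I'll back off without touching it and swing the cradle 45° round to the disc's rear-left.

```bash
python3 -m handwheel '-0.2 0 0 0 0 0 -0.48;-0.2 -0.05 0 0 0 0.035 -0.48;-0.18 -0.1 0 0 0 0.07 -0.48;-0.15 -0.15 0 0 0 0.11 -0.48;-0.12 -0.2 0 0 0 0.15 -0.48;-0.08 -0.25 0 0 0 0.19 -0.48;-0.04 -0.3 0 0 0 0.23 -0.48;-0.04 -0.3 0 0 0 0.25 -0.48' && python3 -m handwheel '0 0 0 0 0 0 -0.48;0 0 0 0 0 0 -0.48'
python3 - <<'E'
from h import *
p=shot('wrist','wr4')
c=np.array([609.6,-68.7]);th=-.190
o=bot.get_obs();d=o['tool_pos'][:2]-c;print(o['tool_pos'],d@[np.cos(th),np.sin(th)],d@[-np.sin(th),np.cos(th)],o['contact_force'],o['joint_positions'])
E
```

```text
time: 6.23
tool_pos: [631.7, -2.5, 28.0]
tcp_rot: [-3.14, -0.002, -0.978]
contact_force: [-0.9, -0.8, 0.3]
grip_width: 23.6
finger_force: 0.0
time: 6.4
tool_pos: [630.5, -3.1, 27.7]
tcp_rot: [-3.141, -0.001, -0.97]
contact_force: [-0.1, 0.1, -0.1]
grip_width: 23.8
finger_force: 0.0
[630.42963899  -3.1746953   27.73385388] 8.079757066825037 68.27998932439567 [ 0.4021918  -0.10183701  0.66484428] [-1.26453026e-01  7.33541970e-01  1.43857225e+00 -1.59810522e-04
  9.68897563e-01  2.41408895e+00]
```

View pics/wr4.png

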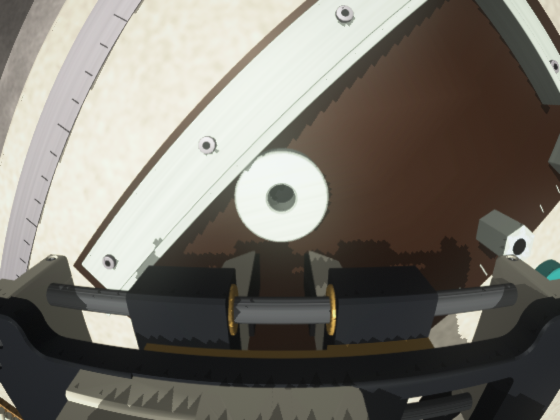

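The disc still touches the fence and sits centred in front of the cradle. I close in along tool x, press lightly, then drag along the fence (tool x and y equally) with a small bias into it.

```bash
python3 -m handwheel '0.06 0 0 0 0 0 -0.48;0.1 0 0 0 0 0 -0.48;0.13 0 0 0 0 0 -0.48;0.15 0 0 0 0 0 -0.48;0.155 0 0 0 0 0 -0.48;0.155 0 0 0 0 0 -0.48' && python3 -m handwheel '0.02 -0.01 0 0 0 0 -0.48;0.04 0.01 0 0 0 0 -0.48;0.07 0.04 0 0 0 0 -0.48;0.1 0.07 0 0 0 0 -0.48;0.13 0.1 0 0 0 0 -0.48;0.13 0.1 0 0 0 0 -0.48'
python3 - <<'E'
from h import *
p=shot('wrist','wr5')
c=np.array([609.6,-68.7]);th=-.190
o=bot.get_obs();d=o['tool_pos'][:2]-c;F=o['contact_force'];x=np.array([np.cos(th),np.sin(th)]);y=np.array([-x[1],x[0]]);print(d@x,d@y,F[:2]@x,F[:2]@y)
E
```

```text
time: 6.95
tool_pos: [639.0, -16.1, 27.6]
tcp_rot: [3.141, 0.0, -0.972]
contact_force: [-0.3, -0.2, -0.4]
grip_width: 24.0
finger_force: 0.0
time: 7.45
tool_pos: [636.5, -32.0, 27.4]
tcp_rot: [3.139, 0.003, -0.972]
contact_force: [-4.8, 2.0, 2.0]
grip_width: 24.0
finger_force: 2.7
19.46593891907087 41.24761307488646 -3.3417965383231185 0.4410505215023236
```

View pics/wr5.png

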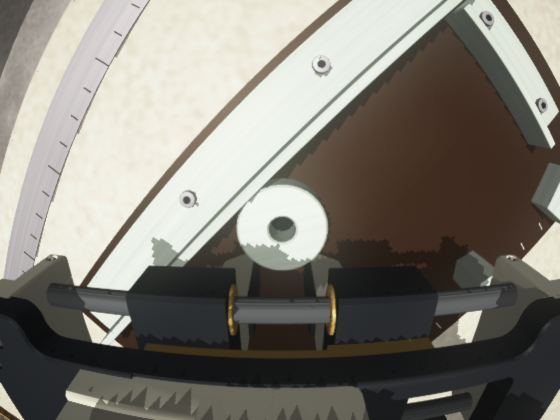

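The disc is seated in the cradle and touching the fence with about 4 N of bias. I continue dragging.

```bash
python3 -m handwheel '0.04 0.04 0 0 0 0 -0.48;0.09 0.09 0 0 0 0 -0.48;0.14 0.14 0 0 0 0 -0.48;0.19 0.19 0 0 0 0 -0.48;0.24 0.24 0 0 0 0 -0.48;0.28 0.28 0 0 0 0 -0.48;0.3 0.3 0 0 0 0 -0.48'
python3 - <<'E'
from h import *
c=np.array([609.6,-68.7]);th=-.190
o=bot.get_obs();d=o['tool_pos'][:2]-c;F=o['contact_force'];x=np.array([np.cos(th),np.sin(th)]);y=np.array([-x[1],x[0]]);print(d@x,d@y,F[:2]@x,F[:2]@y)
E
```

```text
time: 8.08
tool_pos: [628.4, -73.4, 27.4]
tcp_rot: [3.139, 0.004, -0.972]
contact_force: [-4.9, 3.7, 3.6]
grip_width: 23.9
finger_force: 3.5
19.375696916417702 -1.064771962413156 -5.545991711311776 2.6544172225530067
```

```bash
python3 -m handwheel '0.05 0.05 0 0 0 0 -0.48;0.1 0.1 0 0 0 0 -0.48;0.15 0.15 0 0 0 0 -0.48;0.2 0.2 0 0 0 0 -0.48;0.25 0.25 0 0 0 0 -0.48;0.3 0.3 0 0 0 0 -0.48;0.34 0.34 0 0 0 0 -0.48;0.36 0.36 0 0 0 0 -0.48' && python3 -m handwheel '0.03 0.03 0 0 0 0 -0.48;0.06 0.06 0 0 0 0 -0.48;0.09 0.09 0 0 0 0 -0.48;0.11 0.11 0 0 0 0 -0.48;0.11 0.11 0 0 0 0 -0.48'
python3 - <<'E'
from h import *
p=shot('wrist','wr6')
c=np.array([609.6,-68.7]);th=-.190
o=bot.get_obs();d=o['tool_pos'][:2]-c;F=o['contact_force'];x=np.array([np.cos(th),np.sin(th)]);y=np.array([-x[1],x[0]]);print(d@x,d@y,F[:2]@x,F[:2]@y)
E
```

```text
time: 8.75
tool_pos: [618.8, -123.3, 27.4]
tcp_rot: [3.139, 0.004, -0.972]
contact_force: [-5.2, 4.2, 4.4]
grip_width: 23.9
finger_force: 3.9
time: 9.17
tool_pos: [615.9, -138.5, 27.3]
tcp_rot: [3.139, 0.004, -0.972]
contact_force: [-6.4, 2.8, 3.2]
grip_width: 23.9
finger_force: 3.5
19.337980616680387 -67.32135118812073 -7.437313534265859 -0.42135754343903603
```

View pics/wr6.png

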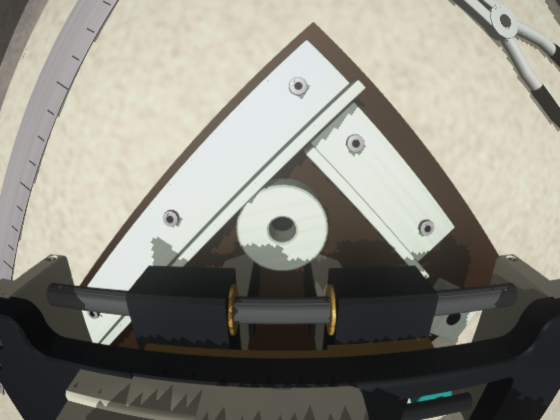

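Touching the fence, with about 12 mm left to the end stop. I'll creep in while watching the force.

```bash
python3 -m handwheel '0.03 0.03 0 0 0 0 -0.48;0.06 0.06 0 0 0 0 -0.48;0.07 0.07 0 0 0 0 -0.48;0.08 0.08 0 0 0 0 -0.48;0.08 0.08 0 0 0 0 -0.48' && python3 -m handwheel '0.01 0.01 0 0 0 0 -0.48;0.01 0.01 0 0 0 0 -0.48;0.01 0.01 0 0 0 0 -0.48'
python3 - <<'E'
from h import *
c=np.array([609.6,-68.7]);th=-.190
o=bot.get_obs();d=o['tool_pos'][:2]-c;F=o['contact_force'];x=np.array([np.cos(th),np.sin(th)]);y=np.array([-x[1],x[0]]);print(d@x,d@y,F[:2]@x,F[:2]@y)
E
```

```text
time: 9.63
tool_pos: [613.8, -149.2, 27.3]
tcp_rot: [3.139, 0.004, -0.972]
contact_force: [-5.8, 4.1, 4.3]
grip_width: 23.7
finger_force: 3.9
time: 9.88
tool_pos: [613.7, -149.6, 27.3]
tcp_rot: [3.14, 0.005, -0.972]
contact_force: [-5.4, 7.3, 4.0]
grip_width: 23.7
finger_force: 5.1
19.28175530213367 -78.6500718556357 -6.653047636340905 6.199094155875545
```

```bash
python3 -m handwheel '0.01 0.005 0 0 0 0 -0.48;0.01 0.01 0 0 0 0 -0.48;0.01 0.01 0 0 0 0 -0.48;0.01 0.01 0 0 0 0 -0.48'
python3 - <<'E'
from h import *
p=shot('wrist','wr7')
c=np.array([609.6,-68.7]);th=-.190
o=bot.get_obs();d=o['tool_pos'][:2]-c;F=o['contact_force'];x=np.array([np.cos(th),np.sin(th)]);y=np.array([-x[1],x[0]]);print(d@x,d@y,F[:2]@x,F[:2]@y)
E
```

```text
time: 10.22
tool_pos: [613.6, -149.8, 27.3]
tcp_rot: [3.141, 0.006, -0.971]
contact_force: [-4.7, 11.7, 2.9]
grip_width: 23.4
finger_force: 6.6
19.232578439704742 -78.8129061910555 -6.261214772606262 9.755621142916434
```

View pics/wr7.png

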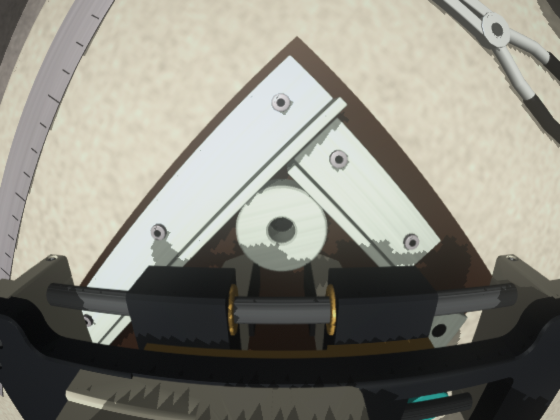

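The disc at (282,229) touches both the fence and the stop. It bears on them with about 6 N and 10 N, and its estimated centre is (38,-98) in the jig frame, which is the seat.

```bash
python3 -c "
from plant import bot
print(bot.close_job())"
```

```text
the job is handed in; nothing more can be done
None
```

I pushed the spacer to the fence and dragged it along the fence into the corner; I handed the job in at about 10 s with the fingertips pressing it on the fence (about 6 N) and end stop (about 10 N).

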